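# Bring out the handed brackets from behind the forming stakes

### The job

First stand both forming stakes aside, upright on the black rubber mat; then take the two brass brackets from behind their places and stand each on its base, flat on the floor of the bin for its hand: the left-hand one (ear to the left when you look along the web towards the ear) in the green bin, the right-hand one in the yellow bin. Only then put the stakes back upright in the middle of their own pads: the domed, blue-collared one on the round blue pad, the square-headed, red-collared one on the square red pad. Never tip a stake over, and do not knock or push away the little rivet tin that stands in the tray.

Things in the scene. Friction and masses are not known exactly. Their poses are not given: they have to be found in the camera images.
- stake_dome_center (a point): Domed forming stake. Origin on its axis half-way up, 58 mm over the underside; z up. 116 mm tall, about 0.6 kg. Round foot 52 mm across, 24 mm stem with blue collar; round head 54 mm across, straight sides 86 to 105 mm up, domed above. Grip the head from above. Starts on the round, blue pad, about 80 mm nearer the robot than a bracket.
- stake_square_center (a point): Square-headed forming stake. Origin on its axis half-way up, 58 mm over the underside; z up. 116 mm tall, about 0.6 kg. Round foot 52 mm across, 24 mm stem with red collar; head 46 by 46 mm, sides along its x and y, 86 to 116 mm up. Grip the head from above. Starts on the square, red pad, about 80 mm nearer the robot than a bracket.
- bracket_left_center (a point): Left-hand brass bracket, 0.16 kg, in the tray at any yaw. Origin: mid-web, 18 mm over the underside; z up, x along the web to its ear end. Base 60 (x) by 20 by 5 mm; web 60 by 10 mm in the middle of it, top 36 mm up: grip across the web, fingertips above the base. Flat ear at x 6 to 30, 5 mm thick, out to y = +33 (left seen along +x). Tray fence, 40 mm high, 65 mm or more beyond.
- bracket_right_center (a point): Right-hand brass bracket, 0.16 kg, in the tray at any yaw. Origin: mid-web, 18 mm over the underside; z up, x along the web to its ear end. Base 60 (x) by 20 by 5 mm; web 60 by 10 mm in the middle of it, top 36 mm up: grip across the web, fingertips above the base. Flat ear at x 6 to 30, 5 mm thick, out to y = -33 (right seen along +x). Tray fence, 40 mm high, 65 mm or more beyond.
- pad_blue: Round blue pad, 76 mm across, 4 mm thick, fixed on the 6 mm thick floor of a dark steel tray; the home of the domed stake. Origin: centre of its underside, 6 mm over the table; its top is 4 mm over the origin. 
- pad_red: Square red pad, 76 by 76 mm, 4 mm thick, fixed on the 6 mm thick floor of a dark steel tray; the home of the square-headed stake. Origin: centre of its underside, 6 mm over the table; its top is 4 mm over the origin. x and y along its sides.
- bin_green: Green open plastic bin, fixed, 140 by 140 mm outside, 40 mm high, walls and floor 4 mm thick; takes the left-hand bracket. Origin: centre of its underside, on the table; x and y along its sides, z up.
- bin_yellow: Yellow open plastic bin, fixed, 140 by 140 mm outside, 40 mm high, walls and floor 4 mm thick; takes the right-hand bracket. Origin: centre of its underside, on the table; x and y along its sides, z up.
- side_mat: Black rubber mat, fixed, 280 (x) by 160 (y) mm, 4 mm thick, with room for both stakes side by side along its x. Origin: centre of its underside, on the table; its top is 4 mm over the origin.
- rivet_tin_center (a point): Small aluminium tin with a copper lid, 38 mm across, 49 mm high, loose, standing in the tray between the two stakes; leave it alone. Origin: its centre, half-way up.

How it is judged:
By the outcome, as a careful person would: the job done as asked, in the order asked, and still so for the second after the job is handed in, with the robot touching nothing.
It also fails if it takes over 141 s, if anything falls off the work surface, if the arm or the gripper's body presses on something with over 40 N, if the wrist force passes 120 N, or if a joint passes its speed limit or range.

### The arm

A 6-joint arm with a two-finger parallel gripper is mounted at the origin on the work surface. World frame = base frame: x ahead of the robot, y to its left, z up, the work surface at z = 0. Lengths are in m, angles in degrees, forces in N, time in s.
With the tool pointing down it reaches from about 0.35 to 0.875 m from the base axis. Payload 4.2 kg.
Tool frame: the origin (TCP) lies midway between the tips of the shut fingers; the grasp point (between the pads) lies 19 mm behind it; z points along the fingers, y is the line along which they close (so a half turn about z gives the same grasp; the last joint's range is limited). The gripper opens to 87 mm and grips with 3 to 60 N. Pads are 19 mm wide; open, the fingers measure 117 mm over their backs; the gripper's body (75 mm by 190 mm) begins 51 mm behind the grasp point.
Start: joints at [-62.189, 22.042, 0.453, 0, -68.411, -14.817], TCP at [0.141, -0.609, 0.223] pointing down, gripper open.
Joint ranges: [-179.83, 179.83], [-69.29, 118.12], [-61.27, 80.66], [-181.25, 117.63], [-171.15, -9.14], [-177.46, 177.46]. Speed limits (degrees/s): [159.86, 159.86, 180, 180, 180, 180].

### API

Orientations are given as [roll, pitch, yaw] about the fixed x, y, z axes, in that order (R = Rz(yaw) Ry(pitch) Rx(roll)).
In Python, from workcell import env gives the robot as it stands. The module is installed in compiled form; this text tells all that it offers. Calls block until the motion is done:
- env.goto(position, orientation): joint-space move of the TCP to a pose.
- env.move_straight(position, rotation=None, rate=0.15, force_limit=None): straight line of the TCP; rotation=None keeps the orientation; rate is the mean speed in m/s. With force_limit (N) it stops when the force on the tool has changed by that much, and returns True; else False.
- env.set_joints(angles): joint-space move.
- env.gripper_to(opening, grasp_force=None): opening from 0.0 (shut) to 1.0 (fully open); grasp_force is the grip in N (None keeps the last); returns when the fingers have stopped.
- env.dwell(seconds).
- env.inverse_kinematics(position, orientation): joint angles nearest the present ones, or None.
- env.read_state(): the state.
- env.grab_frame(name): name is "scene" or "top" or "wrist"; returns a dict with "image" (384x512x3 uint8, blue, green, red), "fx", "fy", "cx", "cy" (pixels), "D" ([k1, k2, p1, p2, k3] as OpenCV has them; the pictures are not rectified), "position" and "orientation" of the camera in the world. Camera axes: x right, y up, looking along -z (the intrinsics and any distortion apply to the point x, -y, -z); pixel columns grow to the right and rows downward; lengths in m; the calibration is good to about 2 mm. A picture is of the moment at which its call begins. There is no depth.
A pose or a line that the arm cannot do raises env.Unreachable and nothing moves.
- env.close_job(): hands the job in; it is judged then, once.
Trained networks look in a picture, given as the dict that the camera call returned (one of the last four; its "shot" number tells which), for a name from the list of things; names that differ only in an ending like _2 or _b are one class to them, and where a whole thing is asked for, a point or a joint stands for the part that bears it (a point fixed in the world has none). Each returns a list of dicts, best first, with "score" (0 to 1); they miss things now and then, are a little off and sometimes report something else, mostly with a low value. They report only what shows in the picture. A call takes as long as a camera call.
- env.search_frame(picture, thing): "xyz" ([x, y, z] in m, in world coordinates, good to about 4 mm: the middle of the surface that is visible of it).
- env.trace(picture, thing): "mask" (384x512 bool, what is visible of it).
The state is a dict: "clock": time; "joint_positions": joint angles; "qvel": joint speeds; "joint_torque": joint torques, N m; "position": TCP position; "tool_rot": TCP orientation; "force": force on the tool from outside, world axes, zero at the start; "wrist_torque": the same for the moment, N m; "opening": opening from 0.0 (shut) to 1.0 (fully open); "finger_force": force on a finger pad.
Only numpy, scipy, OpenCV 4.12 (cv2) and the standard library are available. Lean on these libraries where they do the work, as an engineer would, in place of code of your own. Each camera call takes 0.05 s, during which the arm holds its last target. There are 200 camera calls.

## Working session

There is one attempt and no reset: what is moved stays moved. The work goes in short steps, each a Python script; the robot and the scene stay as the last script left them, time stands still between calls to the robot, and variables do not carry over. Pictures are saved under pics/ and viewed, at most 14 in all, crops included, and the job is handed in when it is done.

```bash
mkdir -p pics; cat > h.py <<'E'
from workcell import env
import numpy as np, cv2
from scipy.spatial.transform import Rotation as R
def cam(f):
    o=np.array(f["orientation"],float)
    M=R.from_euler('xyz',o,degrees=True).as_matrix() if o.size==3 else o.reshape(3,3)
    K=np.array([[f["fx"],0,f["cx"]],[0,f["fy"],f["cy"]],[0,0,1.]])
    return M,K,np.array(f["D"],float),np.array(f["position"],float)
def px2w(f,uv,z):
    "pixels -> world points on the plane at height z"
    M,K,D,p=cam(f)
    q=cv2.undistortPoints(np.array(uv,float).reshape(-1,1,2),K,D).reshape(-1,2)
    d=np.c_[q[:,0],-q[:,1],-np.ones(len(q))]@M.T
    return p+d*((z-p[2])/d[:,2])[:,None]
def w2px(f,X):
    M,K,D,p=cam(f)
    c=(np.array(X,float).reshape(-1,3)-p)@M*[1,-1,-1]
    return cv2.projectPoints(c,np.zeros(3),np.zeros(3),K,D)[0].reshape(-1,2)
E
python3 - <<'E'
from h import *
s=env.read_state();print({k:np.round(s[k],3) for k in("clock","position","tool_rot","opening","force")})
for n in("top","scene"):
    f=env.grab_frame(n);cv2.imwrite(f"pics/{n}0.png",f["image"]);print(n,np.round(f["position"],3),np.round(f["orientation"],2),f["fx"])
    for t in "stake_dome_center stake_square_center bracket_left_center bracket_right_center pad_blue pad_red bin_green bin_yellow side_mat rivet_tin_center".split():
        print(t,[(np.round(r["xyz"],3).tolist(),round(r["score"],2)) for r in env.search_frame(f,t)[:2]])
E
```

```text
{'clock': np.float64(0.0), 'position': array([ 0.14 , -0.608,  0.221]), 'tool_rot': array([ 1.79877e+02, -5.00000e-03, -1.67017e+02]), 'opening': np.float64(0.998), 'force': array([-0.097, -0.611, -0.33 ])}
top [ 0.392 -0.019  0.914] [  9.33   1.66 -89.24] 373.7098025618271
stake_dome_center [([0.496, -0.076, 0.116], 0.58)]
stake_square_center [([0.496, 0.104, 0.126], 0.95), ([0.591, -0.076, 0.013], 0.18)]
bracket_left_center [([0.59, -0.075, 0.011], 0.71)]
bracket_right_center [([0.574, 0.091, 0.02], 0.81), ([0.482, 0.087, 0.01], 0.32)]
pad_blue [([0.477, -0.067, 0.013], 0.57)]
pad_red [([0.482, 0.088, 0.011], 0.79)]
bin_green [([0.602, 0.313, 0.004], 0.87)]
bin_yellow [([0.413, 0.325, 0.001], 0.88), ([0.576, 0.087, 0.02], 0.6)]
side_mat [([0.525, -0.313, 0.003], 0.67)]
rivet_tin_center [([0.522, 0.008, 0.051], 0.62)]
scene [ 0.975 -0.377  0.689] [43.67  0.51 51.48] 407.37169019059513
stake_dome_center [([0.509, -0.088, 0.101], 0.67)]
stake_square_center [([0.514, 0.093, 0.101], 0.57)]
bracket_left_center []
bracket_right_center [([0.584, 0.081, 0.014], 0.61)]
pad_blue [([0.515, -0.094, 0.011], 0.54), ([0.412, 0.326, 0.008], 0.35)]
pad_red [([0.523, 0.093, 0.012], 0.87)]
bin_green [([0.6, 0.316, 0.01], 0.78), ([0.516, -0.093, 0.01], 0.32)]
bin_yellow [([0.412, 0.327, 0.012], 0.67)]
side_mat [([0.552, -0.321, 0.01], 0.67)]
rivet_tin_center [([0.532, 0.006, 0.049], 0.61)]
```

View pics/top0.png

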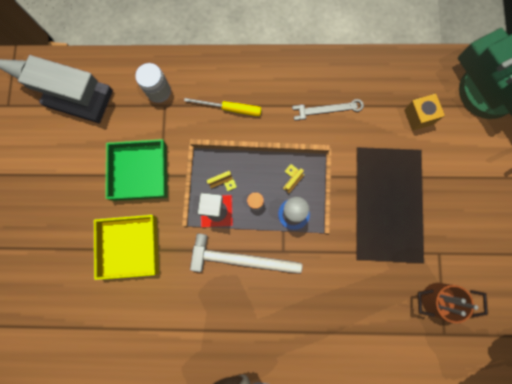

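View pics/scene0.png

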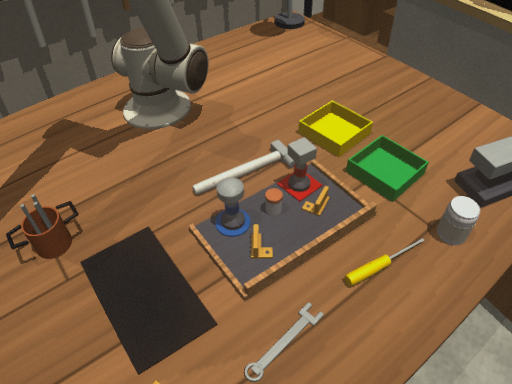

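Green bin is at upper left, yellow below it, tray in the middle with both stakes and the tin, and the mat on the right (centre ~390,205). Next, a closer look with the wrist camera.

```bash
python3 - <<'E'
from h import *
env.goto([0.47,0.01,0.40],[180,0,-180+90])
s=env.read_state();print(s["clock"],np.round(s["joint_positions"],1))
f=env.grab_frame("wrist");cv2.imwrite("pics/w1.png",f["image"]);print(np.round(f["position"],3),np.round(f["orientation"],2),f["fx"])
np.save("w1.npy",f,allow_pickle=True)
for t in "stake_dome_center stake_square_center bracket_left_center bracket_right_center pad_blue pad_red rivet_tin_center".split():
    for r in env.search_frame(f,t)[:2]: print(t,np.round(r["xyz"],3).tolist(),round(r["score"],2))
E
```

```text
3.6583 [ 21.    2.1  -0.4   0.  -87.5 -21.1]
[ 0.469 -0.063  0.562] [-1.5480e+01 -5.0000e-02 -1.7999e+02] 292.76968078520815
stake_dome_center [0.5, -0.081, 0.125] 0.64
stake_square_center [0.502, 0.096, 0.129] 0.6
stake_square_center [0.415, 0.312, 0.002] 0.22
bracket_left_center [0.591, -0.08, 0.012] 0.82
bracket_left_center [0.416, 0.312, 0.001] 0.64
bracket_right_center [0.576, 0.086, 0.021] 0.74
pad_blue [0.476, -0.067, 0.009] 0.73
pad_red [0.49, 0.083, 0.006] 0.89
rivet_tin_center [0.527, 0.011, 0.057] 0.73
rivet_tin_center [0.577, 0.086, 0.02] 0.35
```

View pics/w1.png

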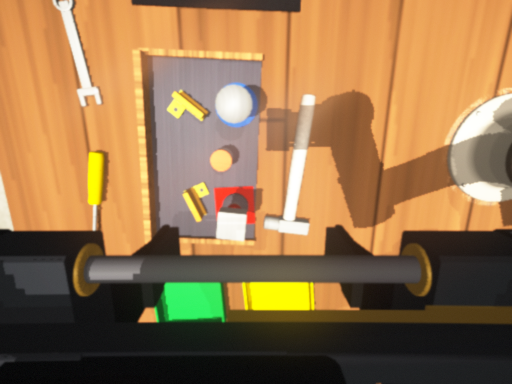

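```bash
cat >> h.py <<'E'
from scipy.optimize import minimize
def box(x0,x1,y0,y1,z0,z1): return np.array([[x,y,z] for x in(x0,x1) for y in(y0,y1) for z in(z0,z1)])
def cyl(r,z0,z1): a=np.arange(0,2*np.pi,.2); return np.array([[r*np.cos(t),r*np.sin(t),z] for t in a for z in(z0,z1)])
FOOT=[cyl(.026,0,.012),cyl(.012,.0,.09)]
dome=np.vstack([cyl(.027,.086,.105),cyl(.019,.113,.114),[[0,0,.116]]])
def brk(s): return [box(-.03,.03,-.01,.01,0,.005),box(-.03,.03,-.005,.005,0,.036),box(.006,.03,*sorted((0,s*.033)),0,.005)]
MOD={"stake_dome_center":[dome],"stake_square_center":[box(-.023,.023,-.023,.023,.086,.116)],
 "bracket_left_center":brk(1),"bracket_right_center":brk(-1),
 "pad_blue":[cyl(.038,0,.004)],"pad_red":[box(-.038,.038,-.038,.038,0,.004)],
 "bin_green":[box(-.07,.07,-.07,.07,0,.04)],"bin_yellow":[box(-.07,.07,-.07,.07,0,.04)],
 "side_mat":[box(-.14,.14,-.08,.08,0,.004)],"rivet_tin_center":[cyl(.019,0,.049)]}
def render(f,parts,p,z):
    im=np.zeros((384,512),np.uint8); c,s=np.cos(p[2]),np.sin(p[2])
    for P in parts:
        W=np.c_[P[:,0]*c-P[:,1]*s+p[0],P[:,0]*s+P[:,1]*c+p[1],P[:,2]+z]
        h=cv2.convexHull(w2px(f,W).astype(np.float32))
        cv2.fillPoly(im,[np.round(h*16).astype(np.int32)],255,cv2.LINE_AA,4)
    return im/255.
def fit(items,name,z,p0,parts=None,yaws=None):
    "items: (frame, mask, ignore mask or None). returns x,y,yaw(deg),cost relative to area"
    parts=parts or MOD[name]
    def cost(p): 
        e=0
        for f,m,ig in items:
            d=np.abs(render(f,parts,p,z)-m)
            if ig is not None: d=d*(~ig)
            e+=d.sum()/max(m.sum(),1)
        return e/len(items)
    best=None
    for y in (yaws if yaws is not None else np.radians(np.arange(-180,180,30))):
        p=np.array([p0[0],p0[1],y])
        r=minimize(cost,p,method="Nelder-Mead",options=dict(initial_simplex=p+np.array([[0,0,0],[.01,0,0],[0,.01,0],[0,0,.25]]),maxiter=150))
        if best is None or r.fun<best.fun: best=r
    return np.r_[best.x[:2],np.degrees(best.x[2]),best.fun]
def mask(f,n,near=None):
    rs=env.trace(f,n)
    return rs[0]["mask"] if rs else None
E
cat > m.py <<'E'
from h import *
fs=[env.grab_frame("top"),env.grab_frame("wrist")]
def go(n,z,p0,parts=None,yaws=None,each=True):
    it=[]
    for f in fs:
        m=mask(f,n)
        if m is not None: it.append((f,m,None))
    if each:
        for i in it: print(n,"single",np.round(fit([i],n,z,p0,parts,yaws),4))
    print(n,"both",len(it),np.round(fit(it,n,z,p0,parts,yaws),4))
go("stake_dome_center",.010,[.49,-.075],MOD["stake_dome_center"]+FOOT,[0])
go("stake_square_center",.010,[.49,.09],MOD["stake_square_center"]+FOOT,[0])
go("bracket_left_center",.006,[.59,-.078])
go("bracket_right_center",.006,[.58,.088])
go("rivet_tin_center",.006,[.527,.01],None,[0])
go("bin_green",0,[.602,.314],None,[0]);go("bin_yellow",0,[.413,.325],None,[0]);
fs=fs[:1]; go("side_mat",0,[.53,-.316],None,[0],False)
E
time python3 m.py
```

```text
stake_dome_center single [ 0.4972 -0.0784  6.2455  0.0925]
stake_dome_center single [ 0.4961 -0.0788  9.4557  0.0981]
stake_dome_center both 2 [ 0.4962 -0.0788  9.4439  0.0931]
stake_square_center single [ 0.4882  0.1063 19.7398  2.4975]
stake_square_center single [  0.5029   0.1062 -10.4878   0.0855]
stake_square_center both 2 [ 0.5012  0.1057 -9.7852  1.3149]
bracket_left_center single [  0.578   -0.0794 -41.057    0.3575]
bracket_left_center single [  0.5776  -0.0786 -39.9985   0.1392]
bracket_left_center both 2 [  0.5784  -0.0787 -40.1136   0.2511]
bracket_right_center single [ 0.5827  0.087  28.3535  2.1943]
bracket_right_center both 1 [ 0.5827  0.087  28.3535  2.1943]
rivet_tin_center single [0.5247 0.013  9.629  0.2124]
rivet_tin_center both 1 [0.5247 0.013  9.629  0.2124]
bin_green single [ 0.5954  0.334  -9.5654  0.8561]
bin_green both 1 [ 0.5954  0.334  -9.5654  0.8561]
bin_yellow single [0.4131 0.3344 3.954  1.4994]
bin_yellow both 1 [0.4131 0.3344 3.954  1.4994]
side_mat both 1 [ 0.527  -0.314  -1.7085  0.0338]
real	0m31.031s
user	0m15.839s
sys	0m10.636s
```

```bash
cat >> h.py <<'E'
def yaw_for(ax,pos):
    "tool yaw (deg) whose closing line runs along world angle ax; the half turn with smaller joint-6 angle"
    best=None
    for k in(-90,90):
        y=(ax+k+180)%360-180
        q=env.inverse_kinematics(pos,[180,0,y])
        if q is not None and abs(q[5])<170:
            c=abs(q[5]-env.read_state()["joint_positions"][5])
            if best is None or c<best[0]: best=(c,y)
    return best[1]
def clk(t=""):
    s=env.read_state();print(t,"t",round(s["clock"],1),"pos",np.round(s["position"],4),"op",round(s["opening"],3),"ff",np.round(s["finger_force"],1),"F",np.round(s["force"],1))
def pick(x,y,z,yaw,clear,opening,force,pre=1.0):
    env.gripper_to(pre)
    env.goto([x,y,clear],[180,0,yaw]); hit=env.move_straight([x,y,z],rate=.12,force_limit=8)
    clk("down hit=%s"%hit)
    env.gripper_to(opening,force); clk("grip")
    env.move_straight([x,y,clear],rate=.15); clk("lifted")
def put(x,y,z,yaw,clear,opening,up):
    env.goto([x,y,clear],[180,0,yaw]); env.move_straight([x,y,z+.02],rate=.15)
    hit=env.move_straight([x,y,z-.004],rate=.03,force_limit=4); clk("put hit=%s"%hit)
    env.gripper_to(opening); env.move_straight([x,y,up],rate=.15); clk("up")
E
python3 - <<'E'
from h import *
x,y=.4965,-.0787
yw=yaw_for(90,[x,y,.2]);print(yw)
pick(x,y,.086,yw,.24,0.0,40)
a=np.radians(-1.7); c=np.array([.527,-.314])
p=c-.068*np.array([np.cos(a),np.sin(a)])
yw=yaw_for(90,[*p,.2]);print(yw,p)
put(*p,.080,yw,.24,.95,.2)
# look at the square stake from near
env.goto([.5,.106+.0,.32],[180,0,-90])
s=env.read_state();print(s["clock"])
f=env.grab_frame("wrist");cv2.imwrite("pics/w2.png",f["image"])
m=mask(f,"stake_square_center");
print(np.round(fit([(f,m,None)],"stake_square_center",.010,[.5,.105],MOD["stake_square_center"]+FOOT,[-.17]),4))
v=f["image"].copy();v[m]=v[m]//2+[127,0,127];cv2.imwrite("pics/w2.png",v)
E
```

```text
-180
down hit=False t 7.8 pos [ 0.4971 -0.0786  0.0867] op 1.0 ff 0.0 F [ 0.2 -0.8  0.1]
grip t 8.5 pos [ 0.4965 -0.079   0.0861] op 0.606 ff 40.0 F [ 0.2 -0.9  1.1]
lifted t 9.7 pos [ 0.4955 -0.0786  0.2385] op 0.607 ff 40.0 F [-0.6 -0.2 -6.4]
-180 [ 0.45902993 -0.3119827 ]
put hit=True t 12.3 pos [ 0.4587 -0.312   0.0801] op 0.609 ff 40.0 F [-0.1 -0.4  4.2]
up t 14.1 pos [ 0.4584 -0.3116  0.1989] op 0.948 ff 0.0 F [-0.1 -0.4  0.1]
15.7167
[ 0.5025  0.1064 -8.0907  0.1083]
```

View pics/w2.png

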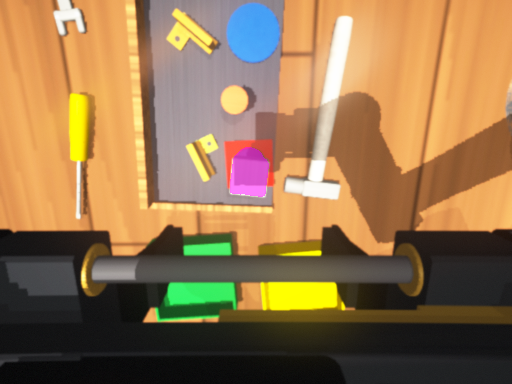

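The domed stake is off its pad (blue at 253,33); the magenta mask covers the square stake's head at (250,175). Now I move that one too, then view the bare tray.

```bash
python3 - <<'E'
from h import *
x,y=.5027,.1063
yw=yaw_for(81,[x,y,.2]);print(yw)
pick(x,y,.086,yw,.24,0.0,40,.95)
a=np.radians(-1.7); c=np.array([.527,-.314])
p=c+.068*np.array([np.cos(a),np.sin(a)])
yw=yaw_for(88,[*p,.2]);print(yw,p)
put(*p,.080,yw,.24,.95,.2)
env.goto([.53,.09,.33],[180,0,-90])
s=env.read_state();print(s["clock"])
fs=[env.grab_frame("top"),env.grab_frame("wrist")]
v=np.vstack([fs[0]["image"][120:320,80:440],fs[1]["image"][0:240,100:460]]);cv2.imwrite("pics/w3.png",v)
ms={}
for n,z,p0,yaws in [("pad_blue",.006,[.497,-.079],[0]),("pad_red",.006,[.5,.1],[0]),("bracket_left_center",.006,[.579,-.079],[-.7]),
   ("bracket_right_center",.006,[.58,.088],None),("rivet_tin_center",.006,[.527,.01],[0])]:
    for f in fs:
        m=mask(f,n)
        if m is not None: print(n,f is fs[1],m.sum(),np.round(fit([(f,m,None)],n,z,p0,None,yaws),4))
m=mask(fs[1],"bracket_right_center")
if m is not None: print("as left",fit([(fs[1],m,None)],"bracket_left_center",.006,[.58,.088]))
E
```

```text
-9
down hit=False t 18.7 pos [0.5032 0.1065 0.0867] op 0.951 ff 0.0 F [-0.3  0.4  0.9]
grip t 19.5 pos [0.5028 0.1063 0.086 ] op 0.526 ff 39.4 F [-0.5  0.6  0.5]
lifted t 20.6 pos [0.5017 0.106  0.2384] op 0.527 ff 39.4 F [ 0.2 -0.1 -7.4]
-2 [ 0.59497007 -0.3160173 ]
put hit=True t 23.9 pos [ 0.5946 -0.3159  0.0801] op 0.528 ff 39.4 F [-0.5  1.2  5.5]
up t 25.8 pos [ 0.5943 -0.3157  0.1988] op 0.947 ff 0.0 F [-0.2  0.  -0. ]
27.7583
pad_blue False 775 [ 0.4977 -0.0804 19.6619  0.0727]
pad_blue True 2301 [ 0.498  -0.0799  5.4996  0.0427]
pad_red False 532 [0.5027 0.1069 5.0736 0.9621]
pad_red True 2065 [0.5036 0.1082 2.4892 0.0591]
bracket_left_center False 291 [  0.5807  -0.0795 -39.9099   0.2308]
bracket_left_center True 938 [  0.5779  -0.0796 -38.8005   0.126 ]
bracket_right_center False 260 [  0.5812   0.1032 -62.6348   0.4512]
bracket_right_center True 742 [  0.5819   0.1005 -66.8397   0.073 ]
rivet_tin_center False 258 [0.5227 0.012  3.3838 0.0925]
rivet_tin_center True 567 [0.5245 0.0123 9.2888 0.0961]
as left [  0.57169001   0.09838138 -96.15522886   0.40268485]
```

View pics/w3.png

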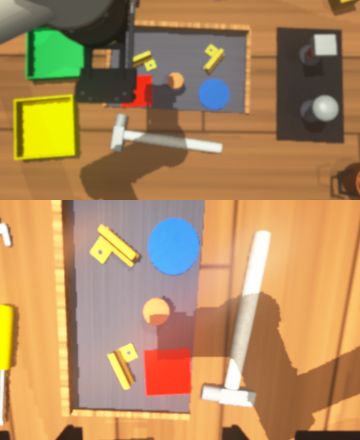

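```bash
cat > b.py <<'E'
import sys; from h import *
f=env.grab_frame("top"); G,Y=px2w(f,[[135.5,170],[125.5,248]],.04); print(G[:2],Y[:2])
def do(x,y,yaw,bin_):
    yw=yaw_for(yaw+90,[x,y,.2])
    pick(x,y,.016,yw,.12,0.0,30,.5)
    s=env.read_state(); assert .05<s["opening"]<.25,"no bracket"
    env.move_straight([x,y,.2])
    b=bin_[:2]; yw=yaw_for(90,[*b,.2]) 
    put(*b,.014,yw,.16,.45,.2)
do(.5818,.1008,-66,Y)
do(.5785,-.0795,-39.3,G)
env.goto([.5,-.06,.33],[180,0,-90]); clk()
f=env.grab_frame("scene");g=env.grab_frame("top")
cv2.imwrite("pics/s4.png",cv2.resize(f["image"][80:300,80:450],None,fx=2,fy=2));cv2.imwrite("pics/t4.png",cv2.resize(g["image"][110:300,70:440],None,fx=2,fy=2))
E
python3 b.py
```

```text
[0.59727047 0.30342317] [0.40971624 0.3146945 ]
down hit=False t 31.3 pos [0.5826 0.1011 0.0169] op 0.499 ff 0.0 F [ 0.8 -0.2 -0.3]
grip t 31.9 pos [0.5818 0.1008 0.0161] op 0.115 ff 30.0 F [ 0.1 -0.   1.1]
lifted t 32.8 pos [0.5808 0.1006 0.1188] op 0.115 ff 30.0 F [ 0.3 -0.9 -1.5]
put hit=True t 36.2 pos [0.4096 0.3145 0.0139] op 0.111 ff 30.0 F [ 0.4 -0.4  4.2]
up t 38.4 pos [0.4093 0.3142 0.199 ] op 0.452 ff 0.0 F [ 0.2  0.5 -0.1]
down hit=False t 41.4 pos [ 0.5792 -0.0794  0.0167] op 0.502 ff 0.0 F [-0.6 -0.4  0.8]
grip t 42.1 pos [ 0.5784 -0.0796  0.0161] op 0.113 ff 30.0 F [-0.3  0.5  1.4]
lifted t 42.9 pos [ 0.5775 -0.0794  0.1189] op 0.117 ff 30.0 F [-0.9 -0.2 -2.2]
put hit=True t 46.7 pos [0.597  0.3033 0.014 ] op 0.109 ff 30.0 F [-0.1 -0.9  4.7]
up t 48.9 pos [0.5967 0.3031 0.1987] op 0.447 ff 0.0 F [-0.2  0.3 -0.8]
 t 50.3 pos [ 0.5002 -0.0595  0.3294] op 0.453 ff 0.0 F [ 0.5  1.1 -0.1]
```

View pics/s4.png

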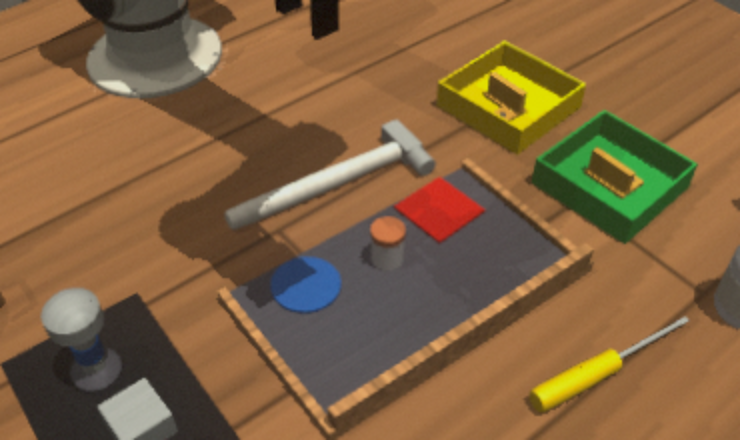

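```bash
python3 - <<'E'
from h import *
# look at the stakes on the mat from near, with blue/red pads and bins in one bigger view as well
env.goto([.527,-.25,.36],[180,0,-90])
fs=[env.grab_frame("top"),env.grab_frame("wrist")]
for n,p0,w in [("stake_dome_center",[.459,-.312],0),("stake_square_center",[.595,-.316],0)]:
    for f in fs:
        m=mask(f,n)
        if m is not None: print(n,f is fs[1],m.sum(),np.round(fit([(f,m,None)],n,.004,p0,MOD[n]+FOOT,[w]),4))
cv2.imwrite("pics/w5.png",fs[1]["image"]); clk()
E
```

```text
stake_dome_center True 1405 [ 0.4581 -0.3119  5.3257  0.0663]
stake_square_center True 1387 [ 0.5938 -0.3143  4.1549  0.1233]
 t 51.5 pos [ 0.5271 -0.2489  0.3602] op 0.45 ff 0.0 F [ 0.   0.4 -0.7]
```

Both brackets stand in their bins, the tray holds only the upright tin, and the stakes are upright on the mat. One more pad check, then I return them.

```bash
python3 - <<'E'
from h import *
env.goto([.51,.05,.30],[180,0,-90])
f=env.grab_frame("wrist"); P={}
for n,p0,old in [("pad_blue",[.498,-.08],[.498,-.0800]),("pad_red",[.5036,.108],[.5036,.1082])]:
    m=mask(f,n); P[n]=np.array(old)
    if m is not None:
        r=fit([(f,m,None)],n,.006,p0,None,[.03]); print(n,np.round(r,4))
        if r[3]<.08 and np.hypot(*(r[:2]-old))<.005: P[n]=(P[n]+r[:2])/2
print(P)
for n,s,d in [("pad_red",[.5943,-.3155],[0,0]),("pad_blue",[.4584,-.3119],[0,0])]:
    yw=yaw_for(88,[*s,.2]); pick(*s,.080,yw,.24,0.0,40,.95)
    assert .4<env.read_state()["opening"]<.7
    p=P[n]; yw=yaw_for(92,[*p,.2]); put(*p,.086,yw,.24,.95,.24)
env.goto([.5,-.03,.36],[180,0,-90])
f=env.grab_frame("wrist")
for n,w in [("stake_dome_center",P["pad_blue"]),("stake_square_center",P["pad_red"])]:
    m=mask(f,n)
    if m is not None: print(n,np.round(fit([(f,m,None)],n,.010,w,MOD[n]+FOOT,[.03]),4))
env.goto([.4,-.25,.36],[180,0,-90]); clk()
cv2.imwrite("pics/s6.png",cv2.resize(env.grab_frame("scene")["image"][80:300,80:450],None,fx=2,fy=2))
cv2.imwrite("pics/t6.png",cv2.resize(env.grab_frame("top")["image"][110:300,70:440],None,fx=2,fy=2))
E
```

```text
pad_blue [ 0.4973 -0.0807 17.3089  0.0359]
pad_red [0.5044 0.1084 2.8371 0.0429]
{'pad_blue': array([ 0.4976252 , -0.08035875]), 'pad_red': array([0.50398007, 0.10830361])}
down hit=False t 56.8 pos [ 0.5949 -0.3157  0.081 ] op 0.95 ff 0.0 F [-0.5 -0.2  0.7]
grip t 57.5 pos [ 0.5942 -0.3156  0.08  ] op 0.528 ff 39.4 F [-0.3 -1.1  0.7]
lifted t 58.7 pos [ 0.5936 -0.3151  0.2382] op 0.527 ff 39.5 F [ 0.2  0.6 -7.1]
put hit=True t 62.0 pos [0.5036 0.1081 0.0859] op 0.527 ff 39.6 F [-1.4 -0.6  4.7]
up t 64.0 pos [0.5034 0.1081 0.239 ] op 0.951 ff 0.0 F [-0.7  0.7 -0.4]
down hit=False t 67.3 pos [ 0.4589 -0.3121  0.0807] op 0.951 ff 0.0 F [0.4 0.6 0.3]
grip t 67.9 pos [ 0.4585 -0.3122  0.0801] op 0.606 ff 40.0 F [-0.1 -1.3  1. ]
lifted t 69.2 pos [ 0.4576 -0.3114  0.2384] op 0.606 ff 40.0 F [ 0.6  0.3 -7.7]
put hit=True t 71.8 pos [ 0.4973 -0.0804  0.0861] op 0.603 ff 40.0 F [-0.3 -0.1  4.2]
up t 73.8 pos [ 0.497  -0.0803  0.239 ] op 0.95 ff 0.0 F [0.6 0.6 0. ]
stake_dome_center [ 0.498  -0.0801  5.2402  0.0657]
stake_square_center [0.5031 0.1061 4.0741 0.8231]
 t 76.2 pos [ 0.4004 -0.2496  0.3599] op 0.948 ff 0.0 F [-0.5 -0.2 -0. ]
```

View pics/s6.png

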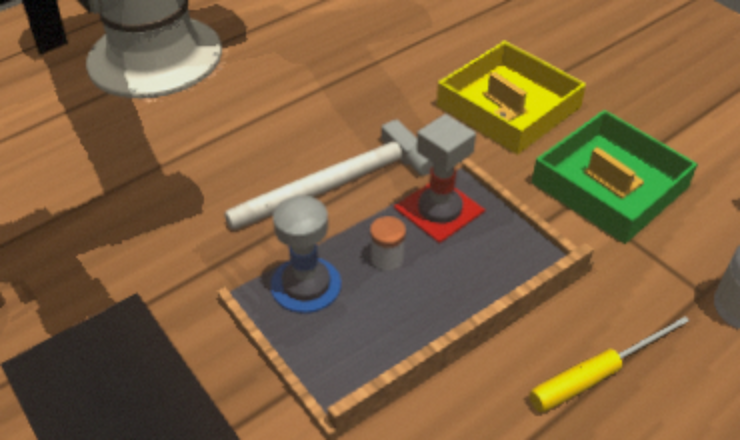

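View pics/t6.png

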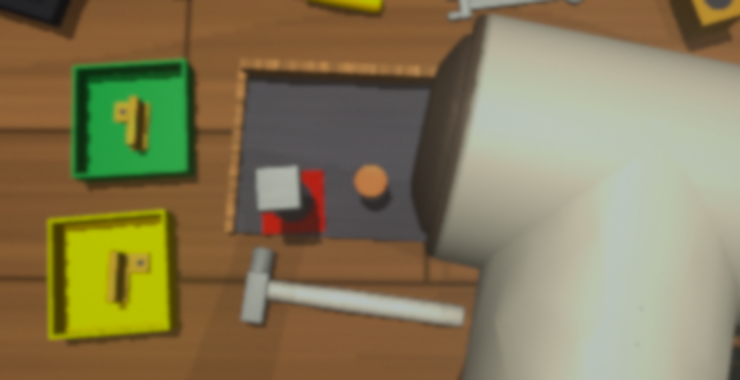

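The pictures show both stakes upright and centred on their own pads, the tin in its place, the left-hand bracket in the green bin (ear left, 122,112 in the top view) and the right-hand one in the yellow bin (ear right, 140,262).

```bash
python3 -c "
from workcell import env
print(env.close_job())"
```

```text
the job is handed in; nothing more can be done
None
```

The job is handed in at about 76 s of the 141 s allowed: the left-hand bracket stands in the green bin and the right-hand one in the yellow, both stakes are back upright on their own pads, and the tin still stands in place; the hand-in call returned no verdict.

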